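# Blow off the indexing jig, then draw its index plunger and hold it out

## Task

Clean off the indexing jig and free its index plate: with the index plunger still seated, squeeze the trigger of the clamped air blow gun fully home for about half a second and let it spring back; then take the T-handle of the plunger on the jig, pull it straight up as far as it goes, and keep holding it there. The program finishes while the robot is still holding the plunger fully up out of its hole; do not shove the glue bottle, offcut, screwdriver, tin or tape about.

Things in the scene. Friction and masses are not known exactly. Their poses are not given: they have to be found in the camera images.
- jig: Indexing jig, fixed: plywood base 210 (x) x 170 x 18 mm, round aluminium index plate with a wooden blank and round steel clamp knob (axis at x -20, top 74 mm up; leave). At +x an aluminium bracket (arm x +32 to +102 mm, 34 mm wide, top 76 mm up) carries the upright sprung plunger at x +48, y 0. Origin: on the bench under the base's middle; x runs from blank to bracket, z up.
- plunger_handle (a point): Centre of the plunger's black T-handle: level bar 50 mm long along the jig's x, 14 mm wide along its y, 12 mm high; centre 112 mm above the bench when seated. Below it an 8 mm pin enters a brass bush 18 mm across, top 82 mm above the bench: 24 mm free under the bar. Free room for fingers beside it along the jig's y. Axes as the jig's.
- plunger (a joint): Lift of the plunger in m: 0 seated in its hole, 0.022 against its upper stop. A spring pulls it back down with about 6 N when seated, rising to about 13 N at the stop; let go, it snaps back in.
- gun: Air blow gun on its side, clamped level (fixed), its mid-plane 80 mm above the bench. Origin: on the bench under its barrel's middle, z up. Barrel (32 mm thick) and nozzle along y, nozzle to +y (jig side). Grip: bar 26 mm wide (y -48 to -22), 28 mm high, from the barrel to x -128 mm, an air pipe at its end; only bench lies below grip and trigger from x -45 to -130 mm.
- trigger_pad (a point): Where to press the trigger: on its outer (+y) face, 42 mm from its hinge, 80 mm above the bench; at rest gun x -64, y +4 mm. The trigger is a black blade on edge, 66 mm long, 8 thick, 20 high, running from its upright hinge (gun x -22, y 0) along the grip towards -x; at rest its inner face is 18 mm from the grip. Axes turn with the trigger.
- grip_back (a point): Point on the rear (-y) face of the fixed grip, straight across from trigger_pad, 80 mm above the bench (gun x -64, y -48 mm): 52 mm across the two at rest, about 38 mm with the trigger squeezed home. Axes as the gun's.
- trigger (a joint): Trigger angle in rad: 0 released, 0.35 squeezed home against its stop (the pad moves about 14 mm towards the grip, -y of the gun). Sprung: about 4 N at the pad to start, 8 N at the stop; it springs back when let go.
- glue: Loose white glue bottle, 56 mm across, 150 mm tall, beside the jig; leave alone. Origin at the centre of its underside.
- offcut: Loose wooden offcut 110 x 36 x 20 mm lying between jig and gun; leave alone. Origin at the centre of its underside.
- screwdriver: Loose screwdriver lying at the back of the bench; leave alone.
- tin: Loose tin, 68 mm across, 75 mm tall, behind the gun; leave alone. Origin at the centre of its underside.
- tape: Loose roll of paper tape lying flat, 90 mm across, 25 mm high, on the grip's rear side of the gun; leave alone. Origin at the centre of its underside.

How it is judged:
By the outcome, as a careful person would: the job done as asked, in the order asked, and still so for the second after the job is handed in, while the arm keeps its last pose, push and grip.
It also fails if it takes over 42 s, if anything falls off the work surface, if the arm or the gripper's body presses on something with over 40 N, if the wrist force passes 120 N, or if a joint passes its speed limit or range.

## Robot

A 6-joint arm with a two-finger parallel gripper is mounted at the origin on the work surface. World frame = base frame: x ahead of the robot, y to its left, z up, the work surface at z = 0. Lengths are in mm, angles in rad, forces in N, time in s.
With the tool pointing down it reaches from about 350 to 975 mm from the base axis. Payload 7.1 kg.
Tool frame: the origin (TCP) lies on the front face of the gripper's body, between the roots of the fingers; the fingertips stand 80 mm ahead of it and the grasp point (between the pads) lies 61 mm ahead of it (env.tips_ahead is the distance from the TCP to the fingertips, in mm); z points along the fingers, y is the direction in which the jaws open and shut (so a half turn about z gives the same grasp; the last joint's range is limited). The gripper opens to 88 mm and grips with 3 to 60 N. Pads are 20 mm wide; open, the fingers measure 115 mm over their backs; the gripper's body (75 mm by 178 mm) begins 61 mm behind the grasp point.
Start: joints at [1.116, 0.423, 1.63, -0, 1.089, -0.019], TCP at [263.803, 566.581, 302.675] pointing down, gripper open.
Joint ranges: [-3, 3], [-0.9, 2.11], [0.09, 2.58], [-1.31, 4.45], [0.11, 2.69], [-2.54, 2.54]. Speed limits (rad/s): [2.39, 2.39, 3.01, 3.14, 3.14, 3.14].

## Interface

Orientations are given as a unit quaternion [x, y, z, w].
In Python, from station import env, set_gripper, viewer, workorder gives the robot as it stands. Calls block until the motion is done:
- env.reach(position, orientation): joint-space move of the TCP to a pose.
- env.move_l(position, rot=None, rate=150, f_stop=None): straight line of the TCP; rot=None keeps the orientation; rate is the mean speed in mm/s. With f_stop (N) it stops when the force on the tool has changed by that much, and returns True; else False.
- env.move_joints(angles): joint-space move.
- set_gripper(opening): finger opening in mm; the grip force is fixed at half the most; returns when the fingers have stopped.
- env.hold(seconds).
- env.ik(position, orientation): joint angles nearest the present ones, or None.
- env.read_state(): the state.
- viewer.camera(name): name is "scene" or "top" or "wrist"; returns the picture (384x512x3 uint8, blue, green, red); there is no depth.
- viewer.camera_params(name): a dict with "fx", "fy", "cx", "cy" (pixels), "dist" ([k1, k2, p1, p2, k3] as OpenCV has them; the pictures are not rectified), "pose" (4x4, takes a point from camera to world coordinates); the wrist camera has in their place "tool_from_camera" (4x4, takes a point from camera to tool coordinates, whose origin is the TCP and whose axes are the flange's). Camera axes: x right, y up, looking along -z (the intrinsics and any distortion apply to the point x, -y, -z); pixel columns grow to the right and rows downward; lengths in mm; the calibration is good to about 2 mm. A picture is of the moment at which its call begins: read the wrist's pose just before it. camera_params takes no time and is no camera call.
A pose or a line that the arm cannot do raises env.IKError and nothing moves.
- workorder.sign_off(): hands the job in, once; it reports no verdict.
The state is a dict: "time_s": time; "qpos": joint angles; "dq": joint speeds; "tau": joint torques, N m; "tool_pos": TCP position; "orientation": TCP orientation; "force": force on the tool from outside, world axes, zero at the start; "wrist_torque": the same for the moment, N m; "width": finger opening in mm.
Only numpy, scipy, OpenCV 4.12 (cv2) and the standard library are available. Lean on these libraries where they do the work, as an engineer would, in place of code of your own. Each camera call takes 0.05 s, during which the arm holds its last target. There are 200 camera calls.

## Working session

There is one attempt and no reset: what is moved stays moved. The work goes in short steps, each a Python script; the robot and the scene stay as the last script left them, time stands still between calls to the robot, and variables do not carry over. Pictures are saved under pics/ and viewed, about 8 in all and at most 12, crops included, and the job is handed in when it is done.

```bash
mkdir -p pics; ls; python3 - <<'E'
from station import env, set_gripper, viewer, workorder
import cv2
for n in ("scene","top"):
    cv2.imwrite(f"pics/{n}0.png",viewer.camera(n)); p=viewer.camera_params(n); print(n,p)
print(viewer.camera_params("wrist")); s=env.read_state(); print(s['time_s'],s['orientation'],s['tool_pos'],s['force'])
E
```

```text
pics
scene {'fx': 347.5704586237613, 'fy': 347.5704586237613, 'cx': 253.94596056373229, 'cy': 190.5323510518594, 'dist': array([-0.04966693,  0.        ,  0.        ,  0.        ,  0.        ]), 'pose': array([[-8.38253640e-01, -3.77390891e-01,  3.93582203e-01,
         1.06381563e+03],
       [ 5.45195894e-01, -5.92784212e-01,  5.92763288e-01,
         6.47906688e+02],
       [ 9.60585111e-03,  7.11465384e-01,  7.02655488e-01,
         8.45217478e+02],
       [ 0.00000000e+00,  0.00000000e+00,  0.00000000e+00,
         1.00000000e+00]])}
top {'fx': 487.94819009057994, 'fy': 487.94819009057994, 'cx': 253.5224955401596, 'cy': 189.80846855789434, 'dist': array([-0.16234865,  0.        ,  0.        ,  0.        ,  0.        ]), 'pose': array([[ 5.05451797e-02,  9.78478009e-01, -2.00064914e-01,
         3.45800969e+02],
       [-9.98720099e-01,  4.91535659e-02, -1.19201491e-02,
        -2.62388758e+00],
       [-1.82969988e-03,  2.00411357e-01,  9.79710131e-01,
         1.35906494e+03],
       [ 0.00000000e+00,  0.00000000e+00,  0.00000000e+00,
         1.00000000e+00]])}
{'fx': 291.6887827669005, 'fy': 291.6887827669005, 'cx': 261.61757830197325, 'cy': 192.32430878470151, 'dist': array([-0.04716787,  0.        ,  0.        ,  0.        ,  0.        ]), 'tool_from_camera': array([[ 6.67432191e-05,  9.65632867e-01,  2.59909909e-01,
         7.18738948e+01],
       [ 9.99999984e-01, -2.11185325e-05, -1.78332828e-04,
        -3.06278736e-01],
       [-1.66715124e-04,  2.59909917e-01, -9.65632853e-01,
        -8.26221922e+01],
       [ 0.00000000e+00,  0.00000000e+00,  0.00000000e+00,
         1.00000000e+00]])}
0.1 [ 2.16167793e-01  9.76355986e-01 -6.68185090e-04 -1.64040652e-04] [263.63653944 566.26373097 301.97698742] [-0.33262159 -0.20484014 -0.29423624]
```

View pics/top0.png

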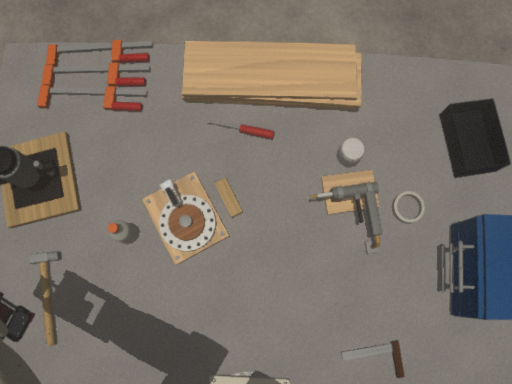

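View pics/scene0.png

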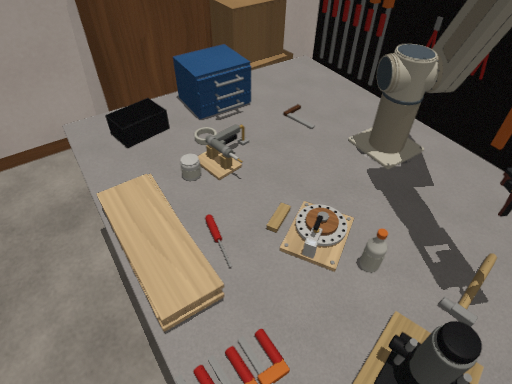

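Top view: the jig is at about (187,218) with its bracket towards (172,190). The gun barrel runs from (315,197) to (378,187), and the grip goes down to (376,240). I'll enlarge both.

```bash
python3 - <<'E'
import cv2,numpy as np
a=cv2.imread("pics/top0.png")
j=cv2.resize(a[165:270,135:235],None,fx=4,fy=4,interpolation=cv2.INTER_CUBIC)
g=cv2.resize(a[160:265,300:400],None,fx=4,fy=4,interpolation=cv2.INTER_CUBIC)
cv2.imwrite("pics/crop.png",np.hstack([j,g]))
E
```

```text
(no output)
```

View pics/crop.png

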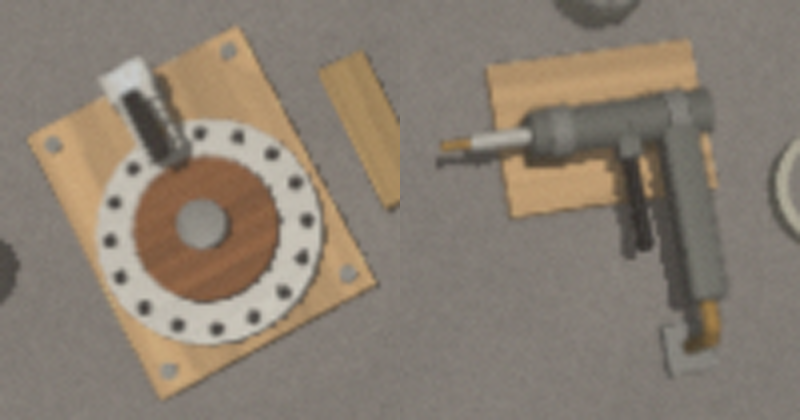

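Crop pixels:
- **Jig:** base corners (240,27), (28,138), (162,398) and (378,285), knob (202,222), T-bar about (148,122).
- **Gun:** trigger tip (645,247), grip end (695–725,298), barrel axis (535,130) to (700,105).

```bash
cat > h.py <<'E'
from station import env, set_gripper, viewer, workorder
import cv2, numpy as np
from scipy.spatial.transform import Rotation as R
def tofrom_pose(name, st=None):
    p=viewer.camera_params(name)
    if name!="wrist": return p,p['pose']
    T=np.eye(4); T[:3,:3]=R.from_quat(st['orientation']).as_matrix(); T[:3,3]=st['tool_pos']
    return p,T@p['tool_from_camera']
def KD(p): return np.array([[p['fx'],0,p['cx']],[0,p['fy'],p['cy']],[0,0,1.]]),np.array(p['dist'])
def px2w(name,uv,z,st=None):
    p,T=tofrom_pose(name,st); K,D=KD(p)
    uv=np.atleast_2d(np.array(uv,float)); z=np.broadcast_to(z,len(uv))
    n=cv2.undistortPoints(uv[:,None],K,D)[:,0]
    d=np.c_[n[:,0],-n[:,1],-np.ones(len(n))]@T[:3,:3].T
    return T[:3,3]+d*((z-T[2,3])/d[:,2])[:,None]
def w2px(name,P,st=None):
    p,T=tofrom_pose(name,st); K,D=KD(p)
    c=(np.atleast_2d(P)-T[:3,3])@T[:3,:3]
    return cv2.projectPoints(c*[1,-1,-1],np.zeros(3),np.zeros(3),K,D)[0][:,0]
def down(yaw):  # tool z down, tool y (jaws) along world yaw direction
    y=np.array([np.cos(yaw),np.sin(yaw),0]); z=np.array([0,0,-1.]); x=np.cross(y,z)
    return R.from_matrix(np.c_[x,y,z]).as_quat()
E
python3 - <<'E'
from h import *
np.set_printoptions(precision=1,suppress=True)
J=lambda c:np.array(c)/4+[135,165]
G=lambda c:(np.array(c)-[400,0])/4+[300,160]
b=px2w("top",J([(240,27),(28,138),(162,398),(378,285)]),18.);print(b,b.mean(0))
x=(b[0]+b[1]-b[2]-b[3]);print("yaw",np.degrees(np.arctan2(x[1],x[0])),[np.linalg.norm(b[i]-b[i-1]) for i in range(4)])
print("knob",px2w("top",J([(202,222)]),74.),"bar",px2w("top",J([(148,122)]),118.))
print("trig",px2w("top",G([(628,150),(645,247)]),90.))
print("grip end",px2w("top",G([(695,300),(725,297)]),94.))
print("barrel",px2w("top",G([(535,130),(700,105)]),[96.]*2))
print("grip axis",px2w("top",G([(680,120),(710,297)]),94.))
print(env.read_state()['qpos'])
E
```

```text
[[663.5 182.   18. ]
 [576.  326.3  18. ]
 [400.1 216.8  18. ]
 [485.8  73.2  18. ]] [531.4 199.6  18. ]
yaw 31.68693168201359 [np.float64(208.36018237786084), np.float64(168.76467069483115), np.float64(207.21199484049725), np.float64(167.21979365640112)]
knob [[515.8 189.8  74. ]] bar [[573.5 223.6 118. ]]
trig [[ 597.9 -263.7   90. ]
 [ 533.2 -275.7   90. ]]
grip end [[ 499.  -308.6   94. ]
 [ 501.9 -328.7   94. ]]
barrel [[ 607.1 -200.    96. ]
 [ 629.7 -311.    96. ]]
grip axis [[ 619.2 -297.9   94. ]
 [ 501.4 -318.7   94. ]]
[ 1.1  0.4  1.6  0.   1.1 -0. ]
```

```bash
cat >> h.py <<'E'
class Fr:
    def __init__(s,o,yaw): s.o=np.array(o,float); s.yaw=yaw; s.R=R.from_euler('z',yaw).as_matrix()
    def __call__(s,P): return np.atleast_2d(P)@s.R.T+[*s.o,0]
gun=Fr([620.4,-261],np.radians(10.2)); jig=Fr([531.8,199.4],np.radians(31.7))
def best(pos,yaw):
    c=[(np.abs(q-np.array(env.read_state()['qpos'])).max(),k) for k in (yaw,yaw+np.pi) if (q:=env.ik(pos,down(k))) is not None]
    print(c); return down(min(c)[1])
def look(name,fn,pts=()):
    st=env.read_state(); im=viewer.camera(name)
    cv2.imwrite("pics/raw_"+fn,im)
    for u in w2px(name,pts,st) if len(pts) else ():
        cv2.drawMarker(im,tuple(int(round(v)) for v in u),(255,0,255),cv2.MARKER_CROSS,9,1)
    cv2.imwrite("pics/"+fn,im); return st
E
python3 - <<'E'
from h import *
p=gun([-65,-28.5,265])[0]; q=best(p,gun.yaw+np.pi/2)
env.reach(p,q); env.hold(.3)
pts=gun([[-128,-48,94],[-128,-22,94],[-88,4,90],[-88,-4,90],[-64,4,90],[-64,-48,94],[0,0,96]])
st=look("wrist","w1.png",pts); print(w2px("wrist",pts,st).round(),st['time_s'],st['tool_pos'],p,st['qpos'],st['width'])
print("tape",px2w("top",[[408,207]],25.))
E
```

```text
[(np.float64(2.239988208781896), np.float64(1.7488199104983182)), (np.float64(1.6261918053546687), np.float64(4.890412564088111))]
[[282. 258.]
 [255. 258.]
 [227. 217.]
 [236. 217.]
 [227. 192.]
 [284. 193.]
 [228. 120.]] 3.6083 [ 561.59710341 -300.36611685  265.01954157] [ 561.47420058 -300.56008295  265.        ] [-5.09828046e-01  4.82599550e-01  1.63018934e+00  3.33198525e-05
  1.02875177e+00  8.82562291e-01] 87.98491967440549
tape [[ 590.69547247 -423.4616276    25.        ]]
```

View pics/w1.png

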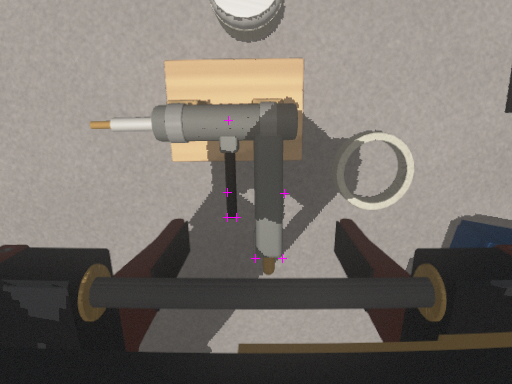

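The overlay matches the trigger (227–236, 217) and the grip (254–282, 258) to within about 1 px. I'll descend and squeeze, then check.

```bash
python3 - <<'E'
from h import *
p=gun([-65,-28.5,141])[0]
print(env.move_l(p,rate=100,f_stop=8)); s0=env.read_state(); print(s0['tool_pos'],s0['force'])
t=s0['time_s']; set_gripper(30); s=env.read_state(); print("closed",s['width'],s['time_s']-t,s['force']-s0['force'])
look("wrist","w2.png"); look("scene","s2.png"); env.hold(.35)
s=env.read_state(); print(s['width'],s['force']-s0['force'],s['tool_pos'])
im=cv2.imread("pics/s2.png")[100:200,170:300]; a=cv2.resize(im,(512,394),interpolation=cv2.INTER_CUBIC)
cv2.imwrite("pics/c2.png",np.hstack([cv2.imread("pics/w2.png")[:300,130:400],a[:300]]))
E
```

```text
False
[ 561.88091234 -300.77717605  141.73893386] [-0.075191   -0.4121556   0.62802976]
closed 39.43066659120102 0.8167 [0.6043908  5.61630727 0.52207332]
39.68793053164821 [1.32398961 7.4602238  0.97577153] [ 561.54720602 -299.79837468  140.98244122]
```

View pics/c2.png

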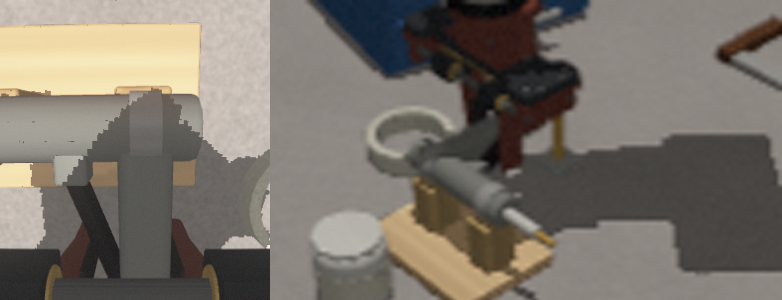

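Trigger swung in against its stop: the fingers stalled at 39.5 mm, with the blade slanting from (68,185) to (112,278). I'll release it, check the return, then go above the plunger.

```bash
python3 - <<'E'
from h import *
set_gripper(88); s=env.read_state(); print(s['width'],s['force'],s['time_s'])
p=gun([-65,-28.5,265])[0]; env.move_l(p,rate=150)
look("wrist","w3.png",gun([[-88,4,90],[-88,-4,90]]))
p=jig([48,0,275])[0]; q=best(p,jig.yaw+np.pi/2); env.reach(p,q); env.hold(.3)
pts=jig([[23,0,118],[73,0,118],[48,7,118],[48,-7,118],[102,17,76],[102,-17,76]])
st=look("wrist","w4.png",pts); print(w2px("wrist",pts,st).round(),st['time_s'],st['tool_pos'],p,st['qpos'])
print("glue",px2w("top",[[116,229]],150.))
a,b=cv2.imread("pics/w3.png"),cv2.imread("pics/w4.png")
cv2.imwrite("pics/c3.png",np.hstack([a[90:290,150:400],cv2.resize(b[100:300,150:400],None,fx=2,fy=2)[:200*2]]) if 0 else np.hstack([cv2.resize(x[90:290,150:350],None,fx=2,fy=2,interpolation=cv2.INTER_CUBIC) for x in (a,b)]))
E
```

```text
87.25699929559592 [0.41222145 0.63316998 0.01771317] 7.2
[(np.float64(2.652195285822379), np.float64(2.1240656996770992)), (np.float64(0.8646494546263427), np.float64(5.265658353266892))]
[[262. 226.]
 [262. 170.]
 [254. 199.]
 [270. 199.]
 [244. 132.]
 [280. 131.]] 10.425 [572.85304053 224.12668548 275.00417519] [572.63893325 224.62263925 275.        ] [ 3.53594037e-01  4.40452027e-01  1.67389174e+00 -9.61029420e-06
  1.02720455e+00  1.37196774e+00]
glue [[474.38960645 353.82322555 150.        ]]
```

View pics/c3.png

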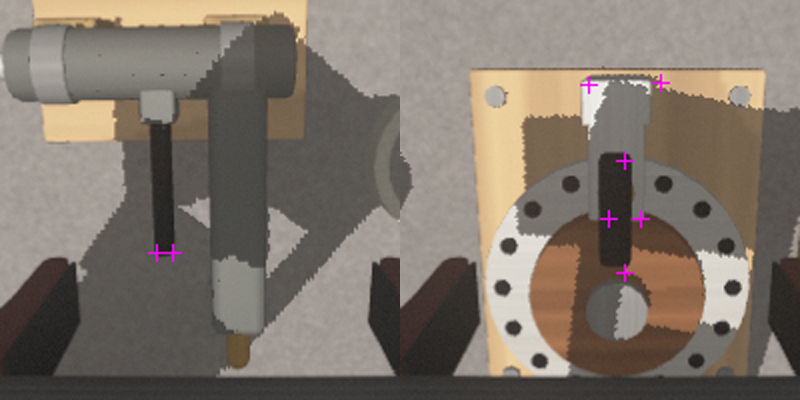

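The trigger is back at rest (tip markers coincide). The bar's centre shows at crop (615,208) against a predicted (625,216), so the plunger is about +4 mm in y and +3 mm in x in the jig frame. I'll correct, go lower and look again.

```bash
python3 - <<'E'
from h import *
p=jig([51,4,215])[0]; print(env.move_l(p,rate=120,f_stop=8)); env.hold(.3)
pts=jig([[26,4,118],[76,4,118],[51,11,118],[51,-3,118]])
st=look("wrist","w5.png",pts); print(w2px("wrist",pts,st).round(),st['tool_pos']-p,st['force'])
E
```

```text
False
[[263. 259.]
 [263. 188.]
 [252. 224.]
 [273. 224.]] [0.3061478  0.08381352 0.74397595] [ 1.1760773   1.14746769 -0.5707586 ]
```

View pics/w5.png

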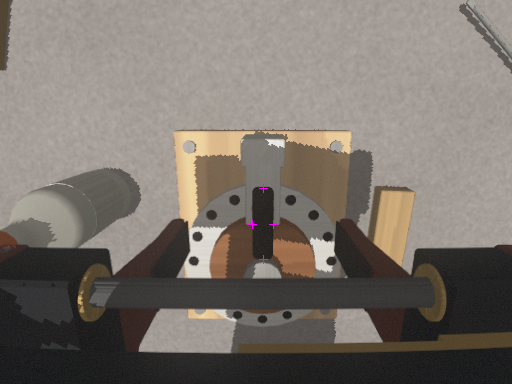

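Bar centred between the fingers and on the markers. I'll descend, grip and lift in steps while watching the force.

```bash
python3 - <<'E'
from h import *
p=jig([51,4,171])[0]; print(env.move_l(p,rate=80,f_stop=8)); set_gripper(5); env.hold(.2)
s0=env.read_state(); print(s0['width'],s0['force'],s0['tool_pos'],s0['time_s'])
for dz in (6,12,17,20,21,22,23,24,25):
    env.move_l(p+[0,0,dz],rate=40 if dz<21 else 10); env.hold(.15); s=env.read_state()
    print(dz,(s['tool_pos']-s0['tool_pos']).round(2),(s['force']-s0['force']).round(1),round(s['width'],2))
    if (s0['force']-s['force'])[2]>18: break
print(s['time_s']); look("scene","s6.png"); look("wrist","w6.png")
im=cv2.resize(cv2.imread("pics/s6.png")[190:280,260:400],None,fx=4,fy=4,interpolation=cv2.INTER_CUBIC)
cv2.imwrite("pics/c6.png",im)
E
```

```text
False
13.625738580001492 [ 2.3926224  -4.34240335  0.18615517] [573.37806923 229.16273659 171.01423041] 13.5
6 [-0.06 -0.04  5.24] [ 2.6  0.8 -8.4] 13.78
12 [-0.08 -0.05 10.98] [ 2.8  0.2 -9.3] 13.85
17 [-0.08 -0.06 15.76] [  4.3   1.5 -10.7] 13.71
20 [-0.06 -0.05 18.64] [  4.    0.7 -12. ] 13.71
21 [-0.07 -0.03 19.59] [  3.2   1.1 -12.2] 13.67
22 [-0.07 -0.07 20.54] [  5.1   1.5 -12.8] 14.01
23 [-0.09 -0.04 21.5 ] [  4.7   0.7 -12.9] 13.58
24 [-0.11 -0.07 22.05] [  6.6   1.7 -16.4] 13.76
25 [-0.14 -0.11 22.1 ] [  8.9   2.1 -23.5] 13.86
17.225
```

View pics/c6.png

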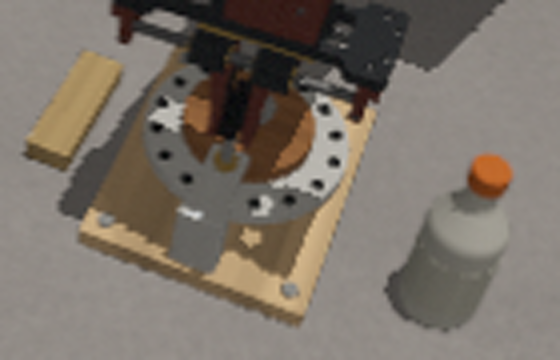

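The stop is reached at 22.05 mm with the pull rising from 13 to 23 N and the bar still in the jaws. The glue bottle and offcut are undisturbed. I'll check the hold for creep and sign off.

```bash
python3 - <<'E'
from h import *
env.hold(.7); s=env.read_state(); print(s['tool_pos'],s['force'],s['width'],s['time_s'])
if s['force'][2]<-15 and s['width']>12: workorder.sign_off(); print("signed off")
E
```

```text
[573.25841967 229.08437446 193.14677176] [ 11.55971845  -1.54730649 -23.34085015] 13.416886314261575 18.025
the job is handed in; nothing more can be done
signed off
```

The job is handed in at about 18 s of the 42 s allowed, with the robot holding the plunger fully up.

- **Trigger:** I squeezed it with the plunger still seated. The fingers stalled at 39.5 mm, which I took as the trigger on its stop, since 38 mm was expected at the pad. I held it about half a second, then opened the jaws; the wrist picture showed the blade back at rest.
- **Plunger:** I gripped the T-handle and pulled straight up. The tool rose 22.1 mm, and the pull climbed from 13 N to 23.5 N once the stop was reached. A 0.7 s check afterwards showed no loss: force 23.3 N and jaws at 13.4 mm on the bar.
- **Loose items:** the glue bottle and offcut looked undisturbed in the last picture. The tin and tape were only seen up to the squeeze. The screwdriver was well away from the arm's path and was not checked again.

**Disagreement:** the top camera placed the plunger about 5 mm off from the wrist camera. I followed the wrist view, and the bar was centred in the jaws. There was about 5 N of side force on closing and 11.6 N along x at the end, but no slip.

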